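# Dock a pyranometer on its calibration fixture and hold it home

## Task

Dock the silver sensor that is bolted to a black holed plate: lower the plate over the two locating pins of the calibration fixture, large hole on the large pin, and press the sensor down against the sprung contact plunger until the plate meets the brass rest buttons. Finish while still holding it pressed there, firmly but without ramming it, while a colleague closes the toggle clamps over it. Keep the gripper off the glass dome and leave the other things on the bench where they are.

Things in the scene. Friction and masses are not known exactly. Their poses are not given: they have to be found in the camera images.
- sensor: the sensor to dock, rigid, about 0.55 kg: a black plate 150 (x) x 96 (y) x 8 mm with two through holes, and bolted on its middle a silver cylindrical sensor with a glass dome, 92 mm high in all. Origin: centre of the plate's underside, on the sensor's axis; z up. It starts flat on the bench, its x axis within 0.6 rad of straight away from the robot
- dome: the fragile glass dome on top of the sensor, part of it: dia. 40 mm, from 72 to 92 mm above the plate's underside. Origin as sensor
- hole_large (a point): centre of the plate's large round hole (dia. 13.8 mm), on the plate's underside, 58 mm from the sensor's origin along its -x
- hole_small (a point): centre of the plate's small round hole (dia. 9.8 mm), on the plate's underside, 58 mm from the sensor's origin along its +x, the connector's end
- barrel (a point): point on the sensor's axis 45 mm above the plate's underside, the place to grip: silver barrel dia. 56 mm, from 18 to 64 mm above the underside (white collar dia. 64 mm below, bezel dia. 48 mm above up to 72 mm). A connector socket dia. 14 mm sticks out of it towards the sensor's +x, at 25 to 39 mm height and out to 44 mm from the axis; its +y and -y sides are free
- fixture: the calibration fixture, fixed: aluminium base 270 (x) x 124 (y) x 15 mm; at each x end stands a toggle clamp with a red handle, left open, not to be used (83 to 180 mm from the centre along x, up to 107 mm high). Origin: centre of its underside, on the bench; z up, x from large pin to small pin, within 0.35 rad of straight away from the robot. Docked, the sensor's axes lie along the fixture's
- pin_large (a point): tip of the fixture's large locating pin: steel, dia. 12 mm, pointed, tip 68 mm above the bench (full diameter up to 60 mm), 58 mm from the fixture's centre along its -x (the end nearer the robot)
- pin_small (a point): tip of the small locating pin: steel, dia. 8 mm, pointed, same height, 58 mm from the fixture's centre along its +x
- rests: four brass rest buttons dia. 16 mm, at 38 mm (x) and 36 mm (y) either side of the fixture's centre, the hard stop; flat tops 35 mm above the bench. Fixed. Origin as fixture
- seat (a point): point in the middle of the four rest buttons at the level of their tops, 35 mm above the bench: where the origin of the docked sensor must come
- plunger_top (a point): centre of the flat top (orange, dia. 30 mm) of the sprung contact plunger in the middle of the fixture; 45 mm above the bench when free, 10 mm above the rest buttons
- plunger (a joint): how far the sprung plunger is pressed down (m): 0 free, 0.010 when the plate lies on the rest buttons. It carries the sensor's weight without sinking; pressing it down takes about 8 N at first, rising to about 13 N at 0.010, the sensor's own weight (about 5.4 N) included
- sensor_b: bystander: silver sensor without a black plate, dia. 68 mm, 88 mm high. Origin: underside centre
- sensor_c: bystander: another silver sensor without a black plate, dia. 68 mm, 88 mm high. Origin: underside centre
- sensor_shielded: bystander: sensor with a white dished sun shield dia. 150 mm, 82 mm high. Origin: underside centre
- sensor_mini: bystander: miniature sensor, silver cylinder dia. 30 mm, 32 mm high, standing between the sensor and the fixture. Origin: underside centre
- spare_plate: bystander: spare black holed plate, 150 x 96 x 8 mm, with no sensor on it. Origin: underside centre
- dome_cap: bystander: red plastic cap, dia. 54 mm, 36 mm high, open upwards. Origin: underside centre
- screwdriver: bystander: screwdriver 190 mm long, lying on the bench
Things that resemble listed ones, but are neither listed nor needed, are in the scene too. What is meant by the sensor is not purple, and is the smaller of those in its own colour.

How it is judged:
By the outcome, as a careful person would: the job done as asked, in the order asked, and still so for the second after the job is handed in, while the arm keeps its last pose, push and grip.
It also fails if it takes over 56 s, if anything falls off the work surface, if the arm or the gripper's body presses on something with over 40 N, if the wrist force passes 120 N, or if a joint passes its speed limit or range.

## Robot

A 6-joint arm with a two-finger parallel gripper is mounted at the origin on the work surface. World frame = base frame: x ahead of the robot, y to its left, z up, the work surface at z = 0. Lengths are in mm, angles in rad, forces in N, time in s.
With the tool pointing down it reaches from about 325 to 875 mm from the base axis. Payload 4.4 kg.
Tool frame: the origin (TCP) lies at the very end of the fingers, on their centre line; the grasp point (between the pads) lies 19 mm behind it (env.tcp_to_grasp is the distance from the TCP to the grasp point, in mm); z points along the fingers, y is the line along which they close (so a half turn about z gives the same grasp; the last joint's range is limited). The gripper opens to 85 mm and grips with 20 to 120 N. Pads are 22 mm wide; open, the fingers measure 114 mm over their backs; the gripper's body (76 mm by 85 mm) begins 54 mm behind the grasp point. The pads swing forward as they close: fully open they stand 13 mm farther back than shut.
Start: joints at [1.163, 0.207, 1.542, -0, 1.393, -0.15], TCP at [146.608, 555.998, 231.282] pointing down, gripper open.
Joint ranges: [-2.73, 2.73], [-0.86, 2.22], [0.23, 2.46], [-1.11, 4.25], [0.08, 2.63], [-2.82, 2.82]. Speed limits (rad/s): [2.79, 2.79, 3.14, 3.14, 3.14, 3.14].

## Interface

Orientations are given as a unit quaternion [w, x, y, z].
In Python, from rig import env gives the robot as it stands. The module is installed in compiled form; this text tells all that it offers.
- The arm moves only by the tool move_arm, never from a script. Its argument "targets" is text: rows parted by semicolons, each of 6 numbers parted by spaces: the shift along the world's x, y, z in units of 0.75 m (1.0 is 0.75 m), then the turn, a rotation vector about the world's x, y, z in units of 45 degrees (1.0 is 45 degrees). A call has 1 to 12 rows; each row is the pose to reach, as a shift and turn from the pose commanded when the call began; what a row does not reach only later rows make up. A row lasts 1/12 s, in which the tool goes at most 41.7 mm and 7.16 degrees, less where a joint would pass 70% of its speed; a pose out of reach is approached as far as the arm can. A call with a number of a shift or a turn outside -1 to 1 is refused whole. A call with a gripper value outside its range is refused whole. "jaw" is the closure, from -1 (fully open) to 1 (shut), so that 0 is half open, set as the call begins (left out, the last holds). The fingers move at their own pace and stop on an object; the grip force is fixed at half the most. Time passes only in rows, so rows that repeat a pose let the fingers close. It gives the time, the measured TCP pose, the force, the opening and the grip force at its end, in the units of the state.
- env.get_obs(): the state, without advancing time (a new reading comes with each control period).
- env.snapshot(name): name is "scene" or "top" or "wrist"; returns the picture (400x640x3 uint8, red, green, blue); there is no depth.
- env.camera_params(name): a dict with "fx", "fy", "cx", "cy" (pixels), "T" (4x4, takes a point from camera to world coordinates). Camera axes: x right, y up, looking along -z (the intrinsics and any distortion apply to the point x, -y, -z); pixel columns grow to the right and rows downward; lengths in mm; the calibration is good to about 2 mm. A picture is of the moment at which its call begins: read the wrist's pose just before it. camera_params takes no time and is no camera call; for the wrist camera it gives the pose at the moment of the call.
- env.job_done(): hands the job in; it is judged then, once.
The state is a dict: "clock": time; "joint_pos": joint angles; "dq": joint speeds; "joint_torque": joint torques, N m; "tool_pos": TCP position; "orientation": TCP orientation; "wrist_force": force on the tool from outside, world axes, zero at the start; "ft_torque": the same for the moment, N m; "grip_width": finger opening in mm; "gripper_force": force on a finger pad.
Only numpy, scipy, OpenCV 4.12 (cv2) and the standard library are available. Lean on these libraries where they do the work, as an engineer would, in place of code of your own. Each camera call takes 0.05 s, during which the arm holds its last target. There are 200 camera calls.

## Working session

There is one attempt and no reset: what is moved stays moved. The work goes in short steps, Python scripts to look and compute and a tool call to move; the robot and the scene stay as the last step left them, time stands still between calls to the robot, and variables do not carry over. Pictures are saved under pics/ and viewed, at most 10 in all, crops included, and the job is handed in when it is done.

Besides the shell and the picture viewer there is one more tool, called as name(argument=value, ...) on one line, values as JSON. move_arm: Moves the arm, as the interface text tells. Shifts and turns lie within -1 to 1; 1 stands for 0.75 m of shift or 45 degrees of turn. Its arguments: {"type":"object","properties":{"targets":{"type":"string"},"jaw":{"type":"number"}},"required":["targets"]}

```bash
mkdir -p pics
python3 - <<'E'
from rig import env
import cv2,numpy as np
for n in("scene","top"):
    im=env.snapshot(n); cv2.imwrite(f"pics/{n}0.png",im[...,::-1])
    p=env.camera_params(n); print(n,{k:(np.round(v,4).tolist()) if k!='x' else 0 for k,v in p.items()})
o=env.get_obs(); print(o)
E
```

```text
scene {'fx': 392.8843, 'fy': 392.8843, 'cx': 314.8552, 'cy': 205.2347, 'T': [[-0.5365, -0.5581, 0.633, 1209.9771], [0.8438, -0.364, 0.3942, 427.6141], [0.0104, 0.7457, 0.6662, 806.8627], [0.0, 0.0, 0.0, 1.0]]}
top {'fx': 391.8646, 'fy': 391.8646, 'cx': 319.6811, 'cy': 198.5167, 'T': [[-0.0064, 0.9973, -0.073, 442.6598], [-0.9997, -0.008, -0.0216, -0.6011], [-0.0221, 0.0729, 0.9971, 1224.2724], [0.0, 0.0, 0.0, 1.0]]}
{'clock': 0.1, 'joint_pos': array([ 1.16251893e+00,  2.07343486e-01,  1.54285282e+00,  8.97633947e-06,
        1.39353369e+00, -1.50528790e-01]), 'dq': array([-0.00079355,  0.00165061, -0.00451086, -0.00075175,  0.00023527,
        0.00036885]), 'joint_torque': array([-1.87093792e-04, -3.84091866e+01, -2.92547482e+01, -5.94029461e-05,
        4.79852606e-03, -1.55835136e-05]), 'tool_pos': array([146.30846053, 555.33889539, 230.21716991]), 'orientation': array([-2.98966739e-04,  1.28518578e-01,  9.91706526e-01, -1.02601311e-03]), 'wrist_force': array([ 0.06784889, -0.77096885, -0.19053739]), 'ft_torque': array([ 0.06426639, -0.00095746, -0.03720055]), 'gripper_force': 0.0, 'grip_width': 85.22352175236685}
```

View pics/top0.png

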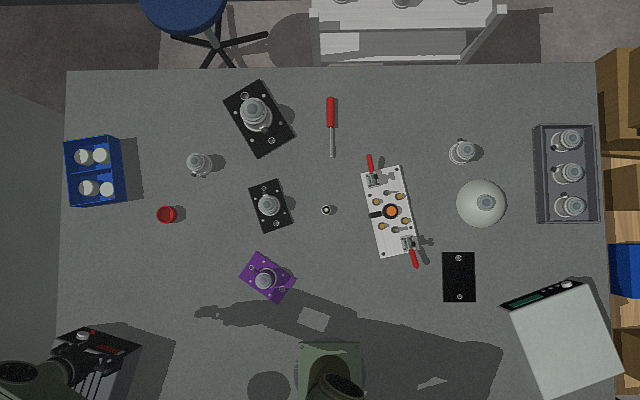

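View pics/scene0.png

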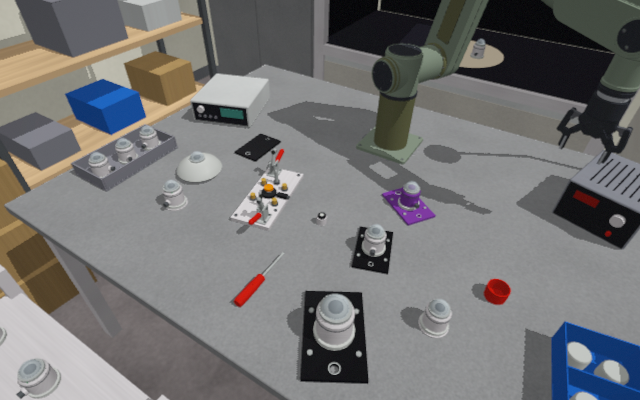

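The target is the small black-plated sensor at about (268,206) in the top view. The big twin is at (255,112) and the purple one at (265,278). The fixture is at (390,212), with the mini sensor at (326,210) between them. Next I'll measure coarsely.

```bash
cat > h.py <<'E'
from rig import env
import cv2,numpy as np
from scipy.spatial.transform import Rotation as R
def ray(p,u,v):
    d=np.array([(u-p["cx"])/p["fx"],-(v-p["cy"])/p["fy"],-1.0]); T=np.array(p["T"])
    return T[:3,3],T[:3,:3]@d
def toplane(p,u,v,z):
    o,d=ray(p,u,v); return (o+d*(z-o[2])/d[2])
def proj(p,X):
    T=np.array(p["T"]); c=T[:3,:3].T@(np.asarray(X,float)-T[:3,3])
    return np.array([p["cx"]+p["fx"]*c[0]/-c[2],p["cy"]-p["fy"]*c[1]/-c[2]])
def quat(o):
    w=o["orientation"]; return R.from_quat([w[1],w[2],w[3],w[0]])
E
python3 - <<'E'
from h import *
im=cv2.imread("pics/top0.png"); p=env.camera_params("top")
hsv=cv2.cvtColor(im,cv2.COLOR_BGR2HSV)
def blob(mask,c,z,name,r=45):
    m=np.zeros_like(mask); cv2.circle(m,c,r,255,-1); m&=mask
    m=cv2.morphologyEx(m,cv2.MORPH_CLOSE,np.ones((5,5)))
    cs=cv2.findContours(m,cv2.RETR_EXTERNAL,cv2.CHAIN_APPROX_NONE)[0]
    k=max(cs,key=cv2.contourArea)
    pts=np.array([toplane(p,*q[0],z)[:2] for q in k],np.float32)
    (c0,s,a)=cv2.minAreaRect(pts); 
    print(name,np.round(c0,1),np.round(s,1),round(a,1))
dark=((hsv[...,2]<45)*255).astype(np.uint8)
white=((hsv[...,2]>170)&(hsv[...,1]<40)).astype(np.uint8)*255
blob(dark,(269,206),8,"plate",36)
blob(white,(390,212),15,"fixture",50)
blob(dark,(459,277),8,"spare",36)
for n,(u,v,z) in dict(sensor_top=(268,205,80),pl=(391,212,45),mini=(326,210,32)).items(): print(n,toplane(p,u,v,z).round(1))
w=env.camera_params("wrist"); o=env.get_obs(); r=quat(o); T=np.array(w["T"])
print({k:w[k] for k in("fx","fy","cx","cy")}); print("cam in tool",r.inv().apply(T[:3,3]-o["tool_pos"]).round(1),(r.as_matrix().T@T[:3,:3]).round(3).tolist(),r.as_matrix().round(3).tolist())
E
```

```text
plate [511.5 180.6] [150.3  95.6] 19.2
fixture [ 491.2 -188.3] [267.8 121.6] 12.3
spare [ 290.7 -395.3] [ 98.1 147.6] 89.9
sensor_top [508.6 176.   80. ]
pl [ 486.8 -188.7   45. ]
mini [494.8   6.2  32. ]
{'fx': 277.9040364396144, 'fy': 277.9040364396144, 'cx': 320.073573832441, 'cy': 195.8858743080208}
cam in tool [  73.7    0.7 -143. ] [[-0.0, 0.958, 0.288], [1.0, 0.0, 0.0], [-0.0, 0.288, -0.958]] [[-0.967, 0.255, -0.001], [0.255, 0.967, -0.002], [0.0, -0.002, -1.0]]
```

Measured sizes match the spec: the plate is 150x96 at (511,180.5) with yaw 19.2°, and the fixture is at (491,-188) with yaw 12.3°. I'll move above the sensor for a wrist view.

move_arm(targets="0.486 -0.501 -0.095 0 0 0.755;0.486 -0.501 -0.095 0 0 0.755;0.486 -0.501 -0.095 0 0 0.755;0.486 -0.501 -0.095 0 0 0.755;0.486 -0.501 -0.095 0 0 0.755;0.486 -0.501 -0.095 0 0 0.755;0.486 -0.501 -0.095 0 0 0.755;0.486 -0.501 -0.095 0 0 0.755;0.486 -0.501 -0.095 0 0 0.755;0.486 -0.501 -0.095 0 0 0.755;0.486 -0.501 -0.095 0 0 0.755;0.486 -0.501 -0.095 0 0 0.755", jaw=-1)

```text
clock: 1.1
tool_pos: [479.7, 211.6, 165.7]
orientation: [-0.0, -0.167, 0.986, 0.0]
wrist_force: [0.9, 0.7, -0.4]
grip_width: 85.4
gripper_force: 0.0
```

move_arm(targets="0.026 -0.026 -0.005 0 0 0;0.026 -0.026 -0.005 0 0 0;0.026 -0.026 -0.005 0 0 0;0.026 -0.026 -0.005 0 0 0;0.026 -0.026 -0.005 0 0 0")

```text
clock: 1.52
tool_pos: [497.5, 194.8, 162.4]
orientation: [-0.0, -0.167, 0.986, 0.0]
wrist_force: [0.2, 0.2, -0.2]
grip_width: 85.1
gripper_force: 0.0
```

Run:
```python
from h import *
import pickle
o=env.get_obs(); p=env.camera_params("wrist"); im=env.snapshot("wrist")
cv2.imwrite("pics/w1.png",im[...,::-1]); pickle.dump((o,p),open("w1.pkl","wb"))
print(o["tool_pos"],quat(o).as_euler("zyx",degrees=True))
c,s=np.cos(np.radians(19.2)),np.sin(np.radians(19.2))
for d in(-58,58): print(proj(p,[511.5+d*c,180.6+d*s,8]).round(1))
```

```text
[497.47039343 194.83233347 162.36827497] [ 1.60720766e+02 -5.30288832e-02 -1.79988316e+02]
[302.1 136.2]
[303.8 237.3]
```

View pics/w1.png

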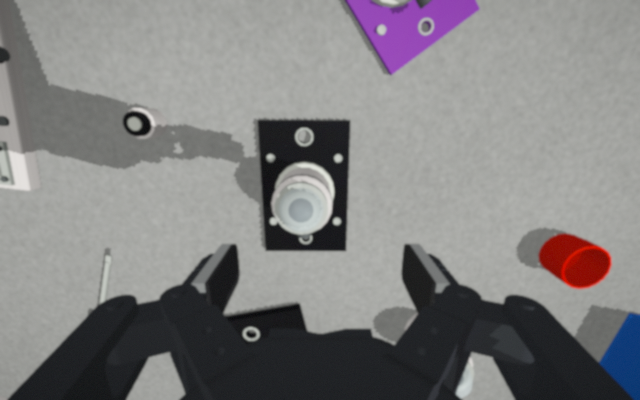

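The wrist view shows the sensor plate upright. Its large hole is at (304,136), the small hole at (306,238) partly behind the bezel, and the barrel is around (303,190). I'll refine the holes and plate edges with contours.

```bash
cat >> h.py <<'E'
def plate(im,p,c,zt,tool,win=75):
    """plate outline + large hole in wrist image; returns centre, yaw, hole (world) on plane zt"""
    g=cv2.cvtColor(im,cv2.COLOR_RGB2GRAY); m=np.zeros_like(g)
    cv2.rectangle(m,(c[0]-win,c[1]-win),(c[0]+win,c[1]+win),255,-1)
    d=((g<60)&(m>0)).astype(np.uint8)*255
    k=max(cv2.findContours(d,cv2.RETR_EXTERNAL,cv2.CHAIN_APPROX_NONE)[0],key=cv2.contourArea)
    pts=np.array([toplane(p,*q[0],zt)[:2] for q in cv2.convexHull(k)],np.float32)
    rc=cv2.minAreaRect(pts)
    hull=np.zeros_like(g); cv2.drawContours(hull,[cv2.convexHull(k)],-1,255,-1)
    b=cv2.erode(hull,np.ones((3,3)))&((g>80)*255).astype(np.uint8)
    out=[]
    for q in cv2.findContours(b,cv2.RETR_EXTERNAL,cv2.CHAIN_APPROX_NONE)[0]:
        if 15<cv2.contourArea(q)<700:
            mo=cv2.moments(q); u,v=mo["m10"]/mo["m00"],mo["m01"]/mo["m00"]
            out.append((round(u,1),round(v,1),cv2.contourArea(q),toplane(p,u,v,zt)[:2].round(1)))
    return rc,out
E
python3 - <<'E'
from h import *
import pickle
o,p=pickle.load(open("w1.pkl","rb")); im=cv2.imread("pics/w1.png")[...,::-1].copy()
rc,out=plate(im,p,(305,185),8,o,70)
print(rc); [print(x) for x in out]
u=(511-497.5,180.6-194.8)
E
```

```text
((510.90185546875, 181.85769653320312), (146.63072204589844, 93.74568939208984), 19.16710662841797)
(336.4, 220.9, 56.5, array([534.4, 228.6]))
(337.6, 157.8, 65.0, array([465.7, 204.7]))
(270.1, 157.1, 55.0, array([489., 136.]))
(303.7, 136.4, 293.5, array([456.4, 163.3]))
```

move_arm(targets="-0.01 -0.511 0.078 0 0 -0.153;-0.01 -0.511 0.078 0 0 -0.153;-0.01 -0.511 0.078 0 0 -0.153;-0.01 -0.511 0.078 0 0 -0.153;-0.01 -0.511 0.078 0 0 -0.153;-0.01 -0.511 0.078 0 0 -0.153;-0.01 -0.511 0.078 0 0 -0.153;-0.01 -0.511 0.078 0 0 -0.153;-0.01 -0.511 0.078 0 0 -0.153;-0.01 -0.511 0.078 0 0 -0.153;-0.01 -0.511 0.078 0 0 -0.153;-0.01 -0.511 0.078 0 0 -0.153")

```text
clock: 2.57
tool_pos: [491.0, -188.5, 221.1]
orientation: [0.0, -0.107, 0.994, 0.0]
wrist_force: [-0.2, 0.2, -0.4]
grip_width: 85.4
gripper_force: 0.0
```

move_arm(targets="0 0 0 0 0 0;0 0 0 0 0 0;0 0 0 0 0 0")

```text
clock: 2.82
tool_pos: [490.9, -187.4, 220.7]
orientation: [-0.0, -0.109, 0.994, 0.0]
wrist_force: [-0.3, -0.5, 0.1]
grip_width: 85.8
gripper_force: 0.0
```

Run:
```python
from h import *
import pickle
o=env.get_obs(); p=env.camera_params("wrist"); im=env.snapshot("wrist")
cv2.imwrite("pics/w2.png",im[...,::-1]); pickle.dump((o,p),open("w2.pkl","wb"))
print(o["tool_pos"],o["orientation"])
c0=im[60:330,170:450,::-1]; cv2.imwrite("pics/w2c.png",cv2.resize(c0,None,fx=2.2,fy=2.2,interpolation=cv2.INTER_CUBIC))
a=np.radians(12.3);c,s=np.cos(a),np.sin(a)
for d,z in((-58,68),(0,45),(58,68)): print(proj(p,[491+d*c,-188.3+d*s,z]).round(1))
```

```text
[ 490.94934631 -187.36461827  220.7023606 ] [-3.16726168e-04 -1.08622253e-01  9.94082978e-01  3.72694039e-04]
[318.4 127.8]
[318.4 177.6]
[318.3 231.1]
```

View pics/w2c.png

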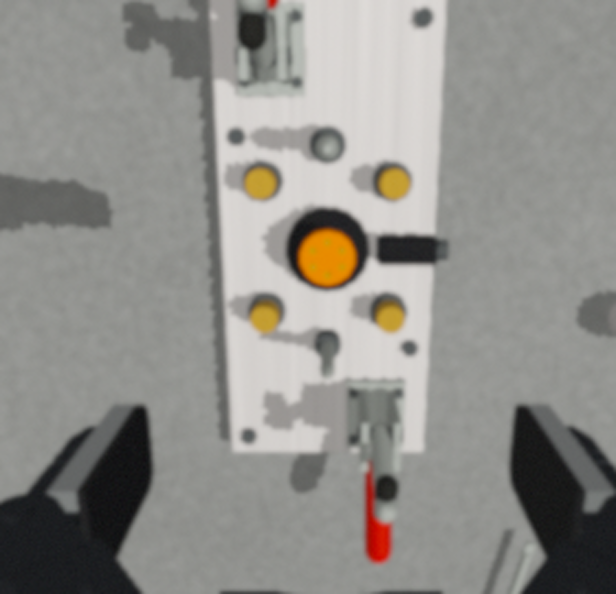

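The crop shows the large pin at full-image (319,126), the small pin tip at (319,229), the orange plunger at (319,177), and four brass buttons. I'll compute centroids.

Run:
```python
from h import *
import pickle
o,p=pickle.load(open("w2.pkl","rb")); im=cv2.imread("pics/w2.png"); hsv=cv2.cvtColor(im,cv2.COLOR_BGR2HSV)
m=((hsv[...,0]>8)&(hsv[...,0]<30)&(hsv[...,1]>130)&(hsv[...,2]>165)).astype(np.uint8)
n,l,st,ce=cv2.connectedComponentsWithStats(m)
R4=[]
for i in range(1,n):
    if st[i,4]<40: continue
    z=45 if st[i,4]>400 else 35
    w=toplane(p,*ce[i],z)[:2]; print(ce[i].round(2),st[i],z,w.round(2))
    if z==35:R4.append(w)
    else: pl=w
R4=np.array(R4); R4=R4[np.argsort(R4[:,0])]
c=R4.mean(0); n0,f0=R4[:2].mean(0),R4[2:].mean(0)
print("rest centre",c,"len",np.linalg.norm(f0-n0),"yaw",np.degrees(np.arctan2(*(f0-n0)[::-1])))
g=cv2.cvtColor(im,cv2.COLOR_BGR2GRAY)
a=toplane(p,319.5,126.4,65);b=toplane(p,318.6,229.5,68);print("pins",a,b,np.linalg.norm(b-a),np.degrees(np.arctan2(b[1]-a[1],b[0]-a[0])),(a+b)/2)
print(g[114:138,306:332]); print(g[205:236,306:332:1])
```

```text
[287.85 143.07] [282 137  13  13 137] 35 [ 460.62 -231.56]
[348.99 143.09] [343 137  13  13 131] 35 [ 445.26 -161.79]
[318.39 176.82] [306 165  26  25 511] 45 [ 490.12 -188.53]
[289.75 204.67] [284 200  12  11 102] 35 [ 534.71 -215.37]
[347.06 204.5 ] [342 200  11  10  94] 35 [ 519.13 -145.64]
rest centre [ 489.93116901 -188.59009795] len 75.72809701309116 yaw 12.331788461434336
pins [ 432.82876921 -199.79761065   65.        ] [ 545.63794382 -176.02890264   68.        ] 115.32502485282505 11.898096733249748 [ 489.23335652 -187.91325665   66.5       ]
[[213 212 212 212 213 213 212 213 214 214 213 213 214 215 215 215 214 215
  214 214 213 213 214 213 212 213]
 [212 211 210 209 208 206 206 207 210 212 211 210 210 211 212 213 214 214
  214 213 213 214 214 213 213 212]
 [209 205 202 197 192 189 189 191 197 202 202 199 196 197 201 204 208 211
  213 213 213 213 214 213 212 213]
 [199 190 185 179 172 168 167 168 172 174 172 168 164 164 170 178 189 200
  208 211 213 213 214 213 212 213]
 [179 170 164 162 160 155 152 146 139 134 129 124 122 122 127 138 155 176
  194 205 211 213 214 213 212 213
[... 4753 characters left out ...]
77 197 210
  213 212 210 208 207 209 210 212]
 [210 211 211 210 210 209 208 207 203 189 165 150 154 162 171 188 203 211
  213 211 207 202 202 204 208 210]
 [210 210 210 210 211 209 208 206 205 198 183 172 173 179 187 198 207 211
  209 205 195 186 184 191 198 202]
 [209 208 207 208 209 209 206 206 205 200 193 189 191 194 197 200 203 203
  198 188 176 163 160 167 177 180]
 [207 202 199 200 202 202 200 199 198 193 187 188 195 198 193 187 185 185
  179 169 160 152 153 157 162 165]
 [205 195 184 182 185 184 183 182 180 175 169 174 181 182 176 168 165 165
  162 157 154 153 157 161 165 168]
 [203 190 172 163 163 163 161 161 160 157 156 158 162 162 159 155 155 156
  156 154 152 151 148 150 158 164]]
```

move_arm(targets="0.027 0.493 -0.08 0 0 0.15;0.027 0.493 -0.08 0 0 0.15;0.027 0.493 -0.08 0 0 0.15;0.027 0.493 -0.08 0 0 0.15;0.027 0.493 -0.08 0 0 0.15;0.027 0.493 -0.08 0 0 0.15;0.027 0.493 -0.08 0 0 0.15;0.027 0.493 -0.08 0 0 0.15;0.027 0.493 -0.08 0 0 0.15;0.027 0.493 -0.08 0 0 0.15;0.027 0.493 -0.08 0 0 0.15;0.027 0.493 -0.08 0 0 0.15")

```text
clock: 3.87
tool_pos: [510.8, 180.8, 160.9]
orientation: [-0.0, -0.167, 0.986, -0.0]
wrist_force: [-0.2, -0.5, -0.2]
grip_width: 85.5
gripper_force: 0.0
```

move_arm(targets="0 0 0 0 0 0;0 0 0 0 0 0;0 0 0 0 0 0;0 0 0 0 0 0")

```text
clock: 4.2
tool_pos: [511.6, 179.3, 161.4]
orientation: [0.0, -0.165, 0.986, -0.0]
wrist_force: [-0.6, -0.7, -0.6]
grip_width: 85.4
gripper_force: 0.0
```

Run:
```python
from h import *
o=env.get_obs(); p=env.camera_params("wrist"); im=env.snapshot("wrist")
r=quat(o).as_matrix(); print(o["tool_pos"],np.degrees(np.arctan2(r[1,1],r[0,1]))-90, np.degrees(r[:2,2]))
c=tuple(int(x) for x in proj(p,[511,182,20]))
rc,out=plate(im,p,c,8,o,68)
print(rc); [print(x) for x in out]
```

```text
[511.56940094 179.34453767 161.36350267] 18.951219769800474 [0.02505952 0.00103189]
((513.0973510742188, 182.5106201171875), (142.3032684326172, 93.71135711669922), 18.956125259399414)
(287.6, 149.8, 57.0, array([489.1, 136.2]))
(356.3, 149.7, 67.5, array([465.4, 205. ]))
(322.0, 128.2, 304.0, array([456.3, 163.4]))
```

move_arm(targets="-0.0005 0.004 0 0 0 0;-0.0005 0.004 -0.04 0 0 0;-0.0005 0.004 -0.08 0 0 0;-0.0005 0.004 -0.11 0 0 0;-0.0005 0.004 -0.135 0 0 0;-0.0005 0.004 -0.155 0 0 0;-0.0005 0.004 -0.17 0 0 0;-0.0005 0.004 -0.176 0 0 0;-0.0005 0.004 -0.176 0 0 0;-0.0005 0.004 -0.176 0 0 0")

```text
clock: 5.08
tool_pos: [511.5, 183.6, 29.6]
orientation: [0.0, -0.166, 0.986, 0.0]
wrist_force: [0.6, -0.9, 0.2]
grip_width: 85.3
gripper_force: 0.0
```

Run:
```python
from h import *
o=env.get_obs(); p=env.camera_params("wrist"); im=env.snapshot("wrist"); cv2.imwrite("pics/w3.png",im[...,::-1])
print(o["tool_pos"],o["wrist_force"])
```

```text
[511.45501536 183.59217987  29.60808113] [ 0.56644686 -0.92173682  0.21945306]
```

View pics/w3.png

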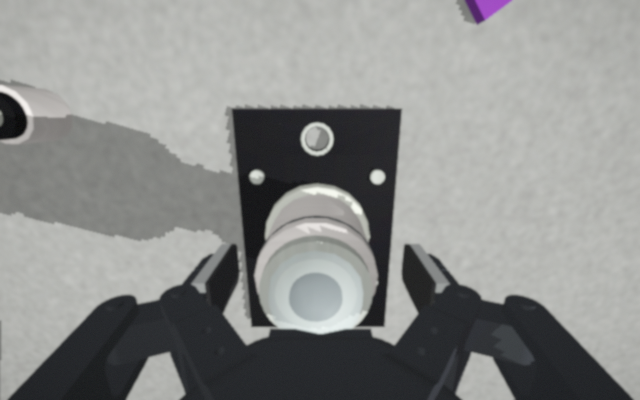

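The sensor is centred between the open fingers, with the dome at (316,290) and the large hole at (317,139). I'll lower 4 mm and close.

move_arm(targets="0 0 -0.006 0 0 0;0 0 -0.006 0 0 0;0 0 -0.006 0 0 0")

```text
clock: 5.38
tool_pos: [511.1, 183.5, 25.0]
orientation: [0.0, -0.166, 0.986, 0.0]
wrist_force: [-0.0, 0.6, -0.4]
grip_width: 85.5
gripper_force: 0.0
```

move_arm(targets="0 0 0 0 0 0;0 0 0 0 0 0;0 0 0 0 0 0;0 0 0 0 0 0;0 0 0 0 0 0;0 0 0 0 0 0;0 0 0 0 0 0;0 0 0 0 0 0;0 0 0 0 0 0;0 0 0 0 0 0;0 0 0 0 0 0;0 0 0 0 0 0", jaw=1)

```text
clock: 6.38
tool_pos: [511.7, 183.1, 25.4]
orientation: [0.001, -0.166, 0.986, -0.0]
wrist_force: [-0.5, -3.4, 4.6]
grip_width: 54.8
gripper_force: 64.6
```

move_arm(targets="0 0 0.02 0 0 0;0 0 0.05 0 0 0;0 0 0.09 0 0 0;0 0 0.13 0 0 0;0 0 0.16 0 0 0;0 0 0.173 0 0 0;0 0 0.173 0 0 0;0 0 0.173 0 0 0;0 0 0.173 0 0 0")

```text
clock: 7.13
tool_pos: [508.6, 183.2, 151.3]
orientation: [-0.003, -0.166, 0.986, 0.0]
wrist_force: [-0.4, -1.0, -6.6]
grip_width: 54.4
gripper_force: 65.1
```

```bash
cat >> h.py <<'E'
def held(name=None):
    """large hole and bolt holes of the held plate, in tool frame (mm), camera route"""
    o=env.get_obs(); p=env.camera_params("wrist"); im=env.snapshot("wrist")
    if name: cv2.imwrite(name,im[...,::-1])
    r=quat(o).as_matrix(); zt=o["tool_pos"][2]-25.2+8
    g=cv2.cvtColor(im,cv2.COLOR_RGB2GRAY); d=(g<60).astype(np.uint8)*255; d[:60]=0; d[235:]=0; d[:,:225]=0; d[:,410:]=0
    k=max(cv2.findContours(d,cv2.RETR_EXTERNAL,cv2.CHAIN_APPROX_NONE)[0],key=cv2.contourArea)
    h=np.zeros_like(g); cv2.drawContours(h,[cv2.convexHull(k)],-1,255,-1)
    b=cv2.erode(h,np.ones((5,5)))&((g>80)*255).astype(np.uint8)
    print("tool",o["tool_pos"].round(2),"yaw",round(np.degrees(np.arctan2(r[1,1],r[0,1]))-90,2),"tilt",np.degrees(r[:2,2]).round(2),"F",o["wrist_force"].round(1),"grip",round(o["grip_width"],1),o["clock"])
    for q in cv2.findContours(b,cv2.RETR_EXTERNAL,cv2.CHAIN_APPROX_NONE)[0]:
        A=cv2.contourArea(q)
        if 60<A<1500:
            mo=cv2.moments(q); u,v=mo["m10"]/A,mo["m01"]/A; W=toplane(p,u,v,zt)
            print(round(u,1),round(v,1),A,"world",W.round(2),"tool",(r.T@(W-o["tool_pos"])).round(2))
E
python3 -c "
from h import *
held('pics/w4.png')"
```

```text
tool [508.55 183.16 151.31] yaw 19.07 tilt [-0.33 -0.05] F [-0.4 -1.  -6.6] grip 54.4 7.1333
382.0 178.8 204.5 world [462.53 206.93 134.11] tool [35.63 37.48 17.45]
258.2 178.4 185.0 world [486.22 137.61 134.11] tool [ 35.89 -35.77  17.37]
320.2 139.7 948.5 world [452.98 164.87 134.11] tool [58.39  0.85 17.54]
```

View pics/w4.png

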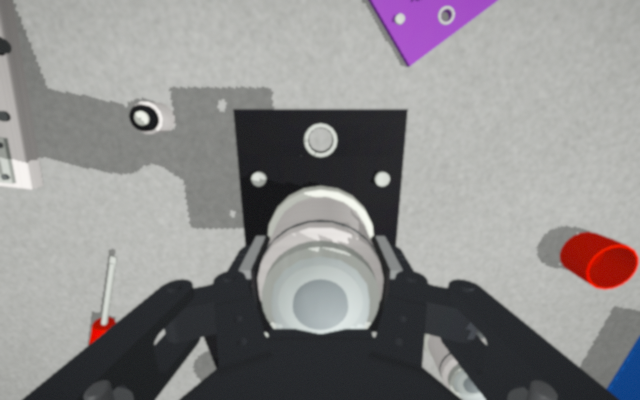

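The sensor is held straight. The large hole sits at tool (58.4, 0.85), with plate yaw matching the tool within 0.2°. I'll carry it over the fixture.

move_arm(targets="-0.001 -0.03 0 0 0 -0.02;-0.003 -0.075 0 0 0 -0.05;-0.006 -0.125 0 0 0 -0.08;-0.009 -0.175 0 0 0 -0.1;-0.012 -0.225 0 0 0 -0.12;-0.015 -0.275 0 0 0 -0.149;-0.017 -0.325 0 0 0 -0.149;-0.019 -0.375 0 0 0 -0.149;-0.022 -0.42 0 0 0 -0.149;-0.024 -0.46 0 0 0 -0.149;-0.026 -0.485 0 0 0 -0.149;-0.026 -0.497 0 0 0 -0.149")

```text
clock: 8.18
tool_pos: [489.9, -191.6, 152.4]
orientation: [-0.001, -0.106, 0.994, 0.001]
wrist_force: [0.2, -0.5, -5.7]
grip_width: 54.9
gripper_force: 65.9
```

move_arm(targets="0 0 0 0 0 0;0 0 0 0 0 0;0 0 0 0 0 0;0 0 0 0 0 0;0 0 0 0 0 0;0 0 0 0 0 0")

```text
clock: 8.68
tool_pos: [491.5, -188.2, 154.3]
orientation: [0.0, -0.108, 0.994, 0.0]
wrist_force: [0.1, -0.9, -6.2]
grip_width: 54.7
gripper_force: 65.9
```

```bash
python3 -c "
from h import *
held('pics/w5.png')"
```

```text
tool [ 491.52 -188.21  154.34] yaw 12.46 tilt [-0.    0.01] F [ 0.1 -0.9 -6.2] grip 54.7 8.6833
382.1 178.8 200.5 world [ 448.53 -159.36  137.14] tool [35.75 37.43 17.21]
258.2 178.8 196.5 world [ 464.29 -230.85  137.14] tool [ 35.78 -35.77  17.19]
320.2 139.7 944.5 world [ 434.22 -199.99  137.14] tool [58.5   0.85 17.2 ]
```

move_arm(targets="-0.0012 -0.0013 -0.015 0 0 0;-0.0012 -0.0013 -0.03 0 0 0;-0.0012 -0.0013 -0.045 0 0 0;-0.0012 -0.0013 -0.058 0 0 0;-0.0012 -0.0013 -0.066 0 0 0;-0.0012 -0.0013 -0.068 0 0 0;-0.0012 -0.0013 -0.068 0 0 0;-0.0012 -0.0013 -0.068 0 0 0;-0.0012 -0.0013 -0.068 0 0 0")

```text
clock: 9.48
tool_pos: [491.1, -190.6, 104.0]
orientation: [0.001, -0.108, 0.994, -0.0]
wrist_force: [0.7, 0.3, -4.8]
grip_width: 54.6
gripper_force: 65.9
```

```bash
python3 -c "
from h import *
held('pics/w6.png')
p=env.camera_params('wrist')
for x in ([433.3,-201,68],[433.3,-201,60],[433.3,-201,15]): print(proj(p,x))
im=cv2.imread('pics/w6.png')
a=cv2.resize(im[100:180,240:400],(800,400),interpolation=cv2.INTER_CUBIC)
cv2.imwrite('pics/w6c.png',a)
"
```

```text
tool [ 491.12 -190.65  104.02] yaw 12.36 tilt [ 0.08 -0.04] F [ 0.7  0.3 -4.8] grip 54.6 9.4833
382.1 178.8 196.5 world [ 448.2  -161.75   86.82] tool [35.76 37.43 17.12]
258.2 178.8 196.5 world [ 463.85 -233.27   86.82] tool [ 35.78 -35.77  17.2 ]
320.2 139.7 934.0 world [ 433.83 -202.36   86.82] tool [58.5   0.85 17.13]
[322.47582281 136.49890241]
[322.38380196 135.47679625]
[321.98219102 131.01597018]
```

View pics/w6c.png

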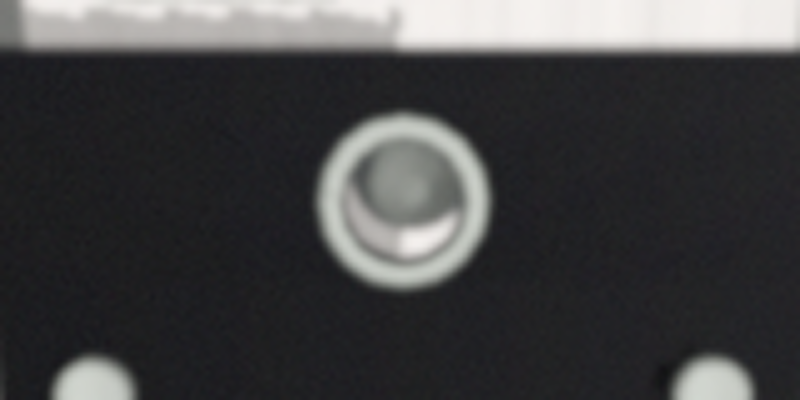

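The crop shows the large pin inside the hole: pin disc at about full-image (321.2,136.2), hole rim at (320.2,139.7). I'll let it settle and recheck.

move_arm(targets="0 0.0005 -0.003 0 0 0;0 0.0005 -0.005 0 0 0;0 0.0005 -0.005 0 0 0;0 0.0005 -0.005 0 0 0;0 0.0005 -0.005 0 0 0;0 0.0005 -0.005 0 0 0;0 0.0005 -0.005 0 0 0;0 0.0005 -0.005 0 0 0;0 0.0005 -0.005 0 0 0;0 0.0005 -0.005 0 0 0")

```text
clock: 10.37
tool_pos: [490.5, -189.9, 99.6]
orientation: [0.0, -0.108, 0.994, -0.0]
wrist_force: [-0.2, -0.7, -5.3]
grip_width: 54.9
gripper_force: 65.9
```

```bash
python3 -c "
from h import *
held('pics/w7.png')
o=env.get_obs();p=env.camera_params('wrist');r=quat(o).as_matrix()
for u,v in((321.2,136.2),(320.2,136)): print((r.T@(toplane(p,u,v,60)-o['tool_pos'])).round(2))
im=cv2.imread('pics/w7.png')
a=cv2.resize(im[110:170,280:360],(800,600),interpolation=cv2.INTER_CUBIC)
cv2.imwrite('pics/w7c.png',a)
"
```

```text
tool [ 490.48 -189.9    99.6 ] yaw 12.36 tilt [ 0. -0.] F [-0.2 -0.7 -5.3] grip 54.9 10.3667
382.1 178.8 196.5 world [ 447.56 -160.95   82.4 ] tool [35.73 37.47 17.2 ]
258.3 178.8 195.5 world [ 463.2  -232.46   82.4 ] tool [ 35.77 -35.73  17.2 ]
320.2 139.8 935.0 world [ 433.17 -201.58   82.4 ] tool [58.48  0.86 17.2 ]
[58.7   1.55 39.61]
[58.83  0.9  39.61]
```

View pics/w7c.png

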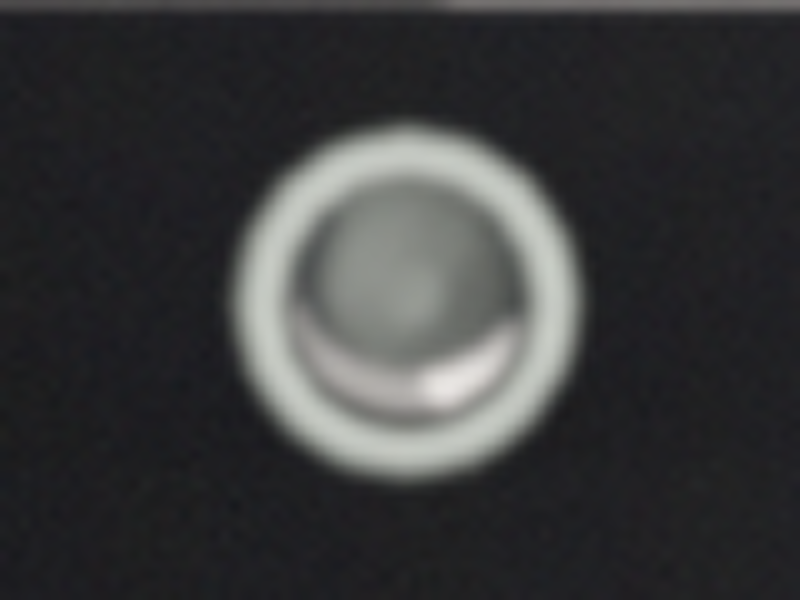

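The pin disc is centred near (320.8,136.8), which puts it about 0.4 mm to +y of the hole axis. I'll shift that much and descend onto the pins in slow steps.

move_arm(targets="0 0.0005 0 0 0 0;0 0.0005 -0.003 0 0 0;0 0.0005 -0.006 0 0 0;0 0.0005 -0.009 0 0 0;0 0.0005 -0.012 0 0 0;0 0.0005 -0.015 0 0 0;0 0.0005 -0.018 0 0 0;0 0.0005 -0.018 0 0 0;0 0.0005 -0.018 0 0 0")

```text
clock: 11.17
tool_pos: [490.3, -189.4, 85.8]
orientation: [-0.0, -0.108, 0.994, 0.0]
wrist_force: [-0.3, -0.2, -5.2]
grip_width: 55.0
gripper_force: 65.9
```

```bash
python3 -c "
from h import *
held()
print(env.get_obs()['ft_torque'])"
```

```text
tool [ 490.35 -189.42   85.83] yaw 12.36 tilt [-0.02  0.02] F [-0.3 -0.2 -5.2] grip 55.0 11.1667
382.0 178.7 187.0 world [ 447.36 -160.56   68.63] tool [35.81 37.39 17.23]
258.2 178.8 186.0 world [ 463.05 -232.     68.63] tool [ 35.77 -35.75  17.2 ]
320.2 139.8 919.0 world [ 433.03 -201.08   68.63] tool [58.47  0.88 17.22]
[-0.02634159 -0.00057923  0.01816358]
```

move_arm(targets="0 0 -0.003 0 0 0;0 0 -0.006 0 0 0;0 0 -0.009 0 0 0;0 0 -0.012 0 0 0;0 0 -0.015 0 0 0;0 0 -0.017 0 0 0;0 0 -0.017 0 0 0;0 0 -0.017 0 0 0")

```text
clock: 11.88
tool_pos: [490.4, -189.5, 73.2]
orientation: [-0.0, -0.108, 0.994, 0.0]
wrist_force: [-0.0, 0.4, -4.9]
grip_width: 55.1
gripper_force: 65.9
```

```bash
python3 -c "
from h import *
held()
print(env.get_obs()['ft_torque'])"
```

```text
tool [ 490.42 -189.46   73.2 ] yaw 12.36 tilt [-0.01  0.01] F [-0.   0.4 -4.9] grip 55.1 11.8833
382.1 178.8 182.0 world [ 447.42 -160.53   56.  ] tool [35.8  37.47 17.21]
258.3 178.8 181.0 world [ 463.08 -232.     56.  ] tool [ 35.81 -35.71  17.2 ]
401.5 186.1 128.0 world [ 449.26 -148.02   56.  ] tool [31.32 49.28 17.22]
320.3 139.8 903.5 world [ 433.06 -201.05   56.  ] tool [58.5   0.95 17.21]
[ 0.00892732 -0.00219726  0.01259132]
```

move_arm(targets="0 0 -0.002 0 0 0;0 0 -0.004 0 0 0;0 0 -0.006 0 0 0;0 0 -0.008 0 0 0;0 0 -0.01 0 0 0;0 0 -0.012 0 0 0;0 0 -0.014 0 0 0;0 0 -0.016 0 0 0;0 0 -0.016 0 0 0;0 0 -0.016 0 0 0")

```text
clock: 12.77
tool_pos: [490.8, -189.7, 62.1]
orientation: [0.0, -0.108, 0.994, -0.0]
wrist_force: [-3.3, 1.5, 6.7]
grip_width: 54.4
gripper_force: 66.4
```

move_arm(targets="0 0 -0.001 0 0 0;0 0 -0.002 0 0 0;0 0 -0.0025 0 0 0;0 0 -0.0025 0 0 0;0 0 -0.0025 0 0 0;0 0 -0.0025 0 0 0")

```text
clock: 13.27
tool_pos: [490.9, -189.7, 60.5]
orientation: [0.0, -0.108, 0.994, -0.0]
wrist_force: [-4.2, 2.4, 8.5]
grip_width: 54.6
gripper_force: 66.8
```

move_arm(targets="0 0 -0.0005 0 0 0;0 0 -0.001 0 0 0;0 0 -0.0015 0 0 0;0 0 -0.0015 0 0 0;0 0 -0.0015 0 0 0")

```text
clock: 13.68
tool_pos: [490.8, -189.7, 60.4]
orientation: [0.0, -0.108, 0.994, -0.0]
wrist_force: [-7.2, 3.6, 14.0]
grip_width: 54.5
gripper_force: 67.9
```

move_arm(targets="-0.0004 0.0002 -0.0005 0 0 0;-0.0006 0.0003 -0.001 0 0 0;-0.0006 0.0003 -0.0015 0 0 0;-0.0006 0.0003 -0.0015 0 0 0;-0.0006 0.0003 -0.0015 0 0 0;-0.0006 0.0003 -0.0015 0 0 0")

```text
clock: 14.18
tool_pos: [490.8, -189.7, 60.3]
orientation: [0.0, -0.108, 0.994, -0.001]
wrist_force: [-8.4, 4.9, 20.6]
grip_width: 54.6
gripper_force: 68.2
```

```bash
python3 -c "
from h import *
held('pics/w8.png'); im=env.snapshot('scene'); cv2.imwrite('pics/s8.png',cv2.resize(im[130:250,200:360,::-1],(800,600),interpolation=cv2.INTER_CUBIC))
o=env.get_obs(); print(o['wrist_force'],o['ft_torque'])"
```

```text
tool [ 490.78 -189.69   60.29] yaw 12.38 tilt [ 0.06 -0.05] F [-8.4  4.9 20.6] grip 54.6 14.1833
382.3 178.8 183.0 world [ 447.82 -160.66   43.09] tool [35.75 37.58 17.13]
258.3 178.8 179.5 world [ 463.51 -232.22   43.09] tool [ 35.77 -35.67  17.21]
402.9 186.4 312.5 world [ 449.7  -147.39   43.09] tool [31.07 50.14 17.12]
320.5 139.5 893.0 world [ 433.33 -201.22   43.09] tool [58.6   1.07 17.15]
[-7.90904636  4.2043255  20.01417594] [0.60515952 1.28394405 0.01152283]
```

View pics/s8.png

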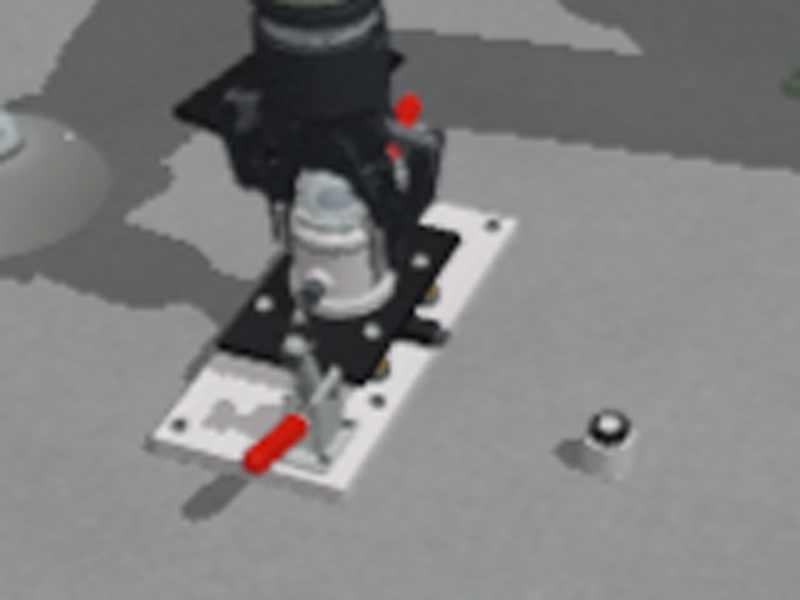

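The scene view shows the plate flush on the brass buttons, with the mini sensor and clamps untouched. I'll ease the remaining side load while keeping the push.

move_arm(targets="-0.0006 0.0003 0 0 0 0;-0.0012 0.0007 0 0 0 0;-0.0016 0.001 -0.0003 0 0 0;-0.0016 0.001 -0.0003 0 0 0;-0.0016 0.001 -0.0003 0 0 0;-0.0016 0.001 -0.0003 0 0 0")

```text
clock: 14.78
tool_pos: [490.8, -189.7, 60.3]
orientation: [0.002, -0.108, 0.994, -0.001]
wrist_force: [-5.5, 2.5, 17.2]
grip_width: 54.8
gripper_force: 68.0
```

move_arm(targets="-0.0006 0.0003 -0.0005 0 0 0;-0.001 0.0005 -0.001 0 0 0;-0.0014 0.0006 -0.0014 0 0 0;-0.0014 0.0006 -0.0014 0 0 0;-0.0014 0.0006 -0.0014 0 0 0;-0.0014 0.0006 -0.0014 0 0 0;-0.0014 0.0006 -0.0014 0 0 0;-0.0014 0.0006 -0.0014 0 0 0")

```text
clock: 15.45
tool_pos: [490.9, -189.7, 60.3]
orientation: [0.003, -0.108, 0.994, -0.002]
wrist_force: [-3.9, 1.2, 20.7]
grip_width: 54.7
gripper_force: 68.5
```

Pressed and stationary: Fz is 20.7 N, the side load is small, and the height matches the rests. Handing in.

```bash
python3 -c "
from rig import env
print(env.job_done())"
```

```text
the job is handed in; nothing more can be done
None
```

The sensor is docked on both pins with its plate on the rest buttons, still gripped and pressed with about 21 N measured at the wrist, and I handed the job in at about 15.5 s of the 56 s allowed.

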